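Put the biscuit cutters back in their tray

ROBOT

A 6-joint arm with a two-finger parallel gripper is mounted at the origin on the work surface. World frame = base frame: x ahead of the robot, y to its left, z up, the work surface at z = 0. Lengths are in m, angles in rad, forces in N, time in s.
With the tool pointing down it reaches from about 0.375 to 0.975 m from the base axis. Payload 3.8 kg.
Tool frame: the origin (TCP) lies midway between the tips of the shut fingers; the grasp point (between the pads) lies 19 mm behind it; z points along the fingers, y is the line along which they close (so a half turn about z gives the same grasp; the last joint's range is limited). The gripper opens to 85 mm and grips with 20 to 120 N. Pads are 22 mm wide; open, the fingers measure 114 mm over their backs; the gripper's body (76 mm by 85 mm) begins 54 mm behind the grasp point. The pads swing forward as they close: fully open they stand 13 mm farther back than shut.
Start: joints at [1.222, 0.264, 1.604, -0, 1.274, -0.037], TCP at [0.207, 0.642, 0.231] pointing down, gripper open.
Joint ranges: [-2.63, 2.63], [-0.94, 2.18], [0.31, 2.57], [-1.31, 4.45], [0, 2.66], [-2.55, 2.55]. Speed limits (rad/s): [2.57, 2.57, 3.14, 3.14, 3.14, 3.14].

INTERFACE

Orientations are given as a rotation vector (axis times angle).
In Python, from workcell import bot, imaging gives the robot as it stands.
- The arm moves only by the tool step_arm, never from a script. Its argument "series" is a list of rows, each an object of numbers: "grip": the closure, from -1 (fully open) to 1 (shut); "x", "y", "z": the shift along the tool's x, y, z normalised to -1 to 1, where 1 is 500 mm; "ax", "ay", "az": the turn, a rotation vector about the tool's x, y, z normalised to -1 to 1, where 1 is 30 degrees. A call has 1 to 12 rows; each row is the pose to reach, as a shift and turn from the pose commanded when the call began, along the tool's axes at that moment; what a row does not reach only later rows make up. A row lasts 1/10 s, in which the tool goes at most 50 mm and 8.59 degrees, less where a joint would pass 70% of its speed; a pose out of reach is approached as far as the arm can. A call with a number of a shift or a turn outside -1 to 1 is refused whole. A call with a gripper value outside its range is refused whole. The fingers move at their own pace and stop on an object; "force" is the grip in N (left out, the last holds). Time passes only in rows, so rows that repeat a pose let the fingers close. It gives the time, the measured TCP pose, the force, the opening and the grip force at its end, in the units of the state.
- bot.read_state(): the state, without advancing time (a new reading comes with each control period).
- imaging.read_camera(name): name is "scene" or "top" or "wrist"; returns a dict with "img" (420x560x3 uint8, red, green, blue), "fx", "fy", "cx", "cy" (pixels), "R" (3x3) and "t" (3): a world point X has camera coordinates R X + t. Camera axes: x right, y down, z forward; pixel columns grow to the right and rows downward; lengths in m; the calibration is good to about 2 mm. A picture is of the moment at which its call begins. There is no depth.
- bot.finish_job(): hands the job in; it is judged then, once.
The state is a dict: "time": time; "q": joint angles; "joint_vel": joint speeds; "joint_torque": joint torques, N m; "tool_pos": TCP position; "tcp_rot": TCP orientation; "wrist_force": force on the tool from outside, world axes, zero at the start; "torque": the same for the moment, N m; "width": opening from 0.0 (shut) to 1.0 (fully open); "grip_force": force on a finger pad.
Only numpy, scipy, OpenCV 4.12 (cv2) and the standard library are available. Lean on these libraries where they do the work, as an engineer would, in place of code of your own. Each camera call takes 0.05 s, during which the arm holds its last target. There are 200 camera calls.

TASK

Put the four tall, open biscuit cutters scattered on the bench back in the blue cutter tray, each standing upright on the tray floor inside the white collar of its own shape and size: large round, small round, square and oblong. The low egg ring with the tab handle and the shallow square tartlet tin with a floor are not cutters: leave them where they lie.

Things in the scene. Friction and masses are not known exactly. Their poses are not given: they have to be found in the camera images.
- round_large_mid (a point): LARGE ROUND. Biscuit cutter: plain steel band, open at top and bottom, standing upright on the bench, 48 mm high, wall 2.5 mm, under 100 g. Grip it across the outside, in its upper half, so that the fingers stay above the tray's collars. Point: its centre, 24 mm above its underside; z up. Round, 60 mm outside diameter.
- round_small_mid (a point): SMALL ROUND. Biscuit cutter: plain steel band, open at top and bottom, standing upright on the bench, 48 mm high, wall 2.5 mm, under 100 g. Grip it across the outside, in its upper half, so that the fingers stay above the tray's collars. Point: its centre, 24 mm above its underside; z up. Round, 38 mm outside diameter.
- square_mid (a point): SQUARE. Biscuit cutter: plain steel band, open at top and bottom, standing upright on the bench, 48 mm high, wall 2.5 mm, under 100 g. Grip it across the outside, in its upper half, so that the fingers stay above the tray's collars. Point: its centre, 24 mm above its underside; z up. 50 by 50 mm outside, sides along its x and y.
- oblong_mid (a point): OBLONG. Biscuit cutter: plain steel band, open at top and bottom, standing upright on the bench, 48 mm high, wall 2.5 mm, under 100 g. Grip it across the outside, in its upper half, so that the fingers stay above the tray's collars. Point: its centre, 24 mm above its underside; z up. 76 mm long (its x) by 36 mm wide (its y) outside.
- well_round_large: For the large round cutter. White collar 8 mm high, wall 4 mm, fixed on the floor of the fixed blue tray (240 mm square, rim 15 mm above the bench). Collars stand 2 by 2, centres 115 mm apart; which is where varies. Origin: collar's centre, on the tray floor, 5 mm above the bench; x, y along the tray's sides. Round, 78 mm inside diameter (9 mm free all round the cutter).
- well_round_small: For the small round cutter. White collar 8 mm high, wall 4 mm, fixed on the floor of the fixed blue tray (240 mm square, rim 15 mm above the bench). Collars stand 2 by 2, centres 115 mm apart; which is where varies. Origin: collar's centre, on the tray floor, 5 mm above the bench; x, y along the tray's sides. Round, 56 mm inside diameter (9 mm free all round the cutter).
- well_square: For the square cutter. White collar 8 mm high, wall 4 mm, fixed on the floor of the fixed blue tray (240 mm square, rim 15 mm above the bench). Collars stand 2 by 2, centres 115 mm apart; which is where varies. Origin: collar's centre, on the tray floor, 5 mm above the bench; x, y along the tray's sides. 68 by 68 mm inside, sides along its x and y (9 mm free all round).
- well_oblong: For the oblong cutter. White collar 8 mm high, wall 4 mm, fixed on the floor of the fixed blue tray (240 mm square, rim 15 mm above the bench). Collars stand 2 by 2, centres 115 mm apart; which is where varies. Origin: collar's centre, on the tray floor, 5 mm above the bench; x, y along the tray's sides. 94 mm (its x) by 54 mm (its y) inside (9 mm free all round).
- egg_ring_mid (a point): Look-alike, to be left: low steel egg ring, 60 mm diameter but only 16 mm high, with a short flat tab handle with a knob at its +x end, 78 mm long overall. Loose. Point: middle of its overall length, 8 mm above the bench.
- tart_tin_mid (a point): Look-alike, to be left: shallow square steel tartlet tin with a closed floor, 20 mm high, with a flat flange 70 mm square round its top. Loose. Point: its centre, 10 mm above the bench. Unlisted small loose kitchen things (ramekin, jar, solid tin, carton), up to 60 mm tall, stand among these; neighbours' centres are 95 mm apart or more.
Not all that is in view belongs to the job. What is shaped like the well_round_large but green is not meant. What is shaped like the part that bears round_large_mid but green is not meant.

How it is judged:
By the outcome, as a careful person would: the job done as asked, in the order asked, and still so for the second after the job is handed in, with the robot touching nothing.
It also fails if it takes over 106 s, if anything falls off the work surface, if the arm or the gripper's body presses on something with over 40 N, if the wrist force passes 120 N, or if a joint passes its speed limit or range.

## Working session

There is one attempt and no reset: what is moved stays moved. The work goes in short steps, Python scripts to look and compute and a tool call to move; the robot and the scene stay as the last step left them, time stands still between calls to the robot, and variables do not carry over. Pictures are saved under pics/ and viewed, at most 14 in all, crops included, and the job is handed in when it is done.

Besides the shell and the picture viewer there is one more tool, called after ">>>" as name([rows], argument=value, ...), one row to a line, values as JSON. step_arm: Moves the arm, as the interface text tells. Scaled input: -1 to 1 covers 500 mm each way for a shift and 30 degrees each way for a turn. Its arguments: {"type":"object","properties":{"series":{"type":"array","items":{"type":"object","properties":{"grip":{"type":"number"},"x":{"type":"number","minimum":-1,"maximum":1},"y":{"type":"number","minimum":-1,"maximum":1},"z":{"type":"number","minimum":-1,"maximum":1},"ax":{"type":"number","minimum":-1,"maximum":1},"ay":{"type":"number","minimum":-1,"maximum":1},"az":{"type":"number","minimum":-1,"maximum":1}}}},"force":{"type":"number"}},"required":["series"]}

```bash
mkdir -p pics; ls
python3 - <<'E'
from workcell import bot, imaging
import cv2
for n in ("top","scene"):
    c=imaging.read_camera(n); cv2.imwrite(f"pics/{n}0.png",c["img"][:,:,::-1]); print(n,c["fx"],c["cx"],c["cy"],c["R"],c["t"])
print(bot.read_state())
E
```

```text
pics
top 423.5061430189737 283.41788821107986 211.63232479940376 [[ 0.03675198 -0.99932315  0.00159437]
 [-0.97533203 -0.03621708 -0.2177516 ]
 [ 0.21766196  0.00644776 -0.97600292]] [0.01303475 0.53431012 1.07671481]
scene 424.0640193902866 274.9421776347593 208.9878427705905 [[ 5.16784933e-01  8.56115241e-01 -1.62260064e-04]
 [ 7.10570634e-01 -4.29034166e-01 -5.57690827e-01]
 [-4.77517232e-01  2.88090920e-01 -8.30048742e-01]] [-0.30624561 -0.30442716  1.31241004]
{'time': 0.1, 'q': array([ 1.22208720e+00,  2.64670903e-01,  1.60526058e+00, -3.40182767e-05,
        1.27371356e+00, -3.69021412e-02]), 'joint_vel': array([-0.00218501, -0.00276402, -0.00358725,  0.0002039 , -0.00077626,
        0.00172443]), 'joint_torque': array([ 8.85515219e-04, -5.16711080e+01, -3.68593204e+01, -2.68682919e-05,
        6.33650052e-03,  1.82265893e-05]), 'tool_pos': array([0.20685867, 0.64181201, 0.23007869]), 'tcp_rot': array([-0.48773171, -3.10313419,  0.00317357]), 'wrist_force': array([-0.33428803,  0.44201376,  0.50043798]), 'torque': array([-0.02535314,  0.03833973,  0.00473517]), 'grip_force': 0.0, 'width': 0.9978493554742868}
```

View pics/top0.png

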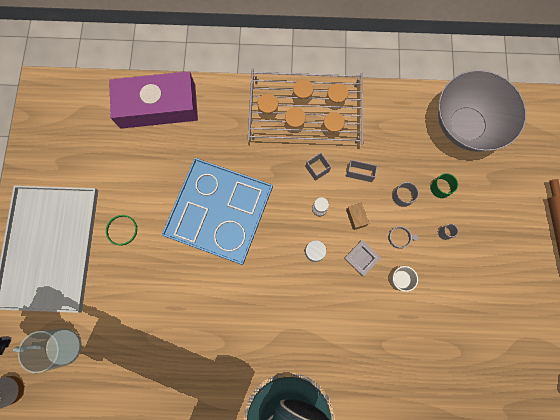

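View pics/scene0.png

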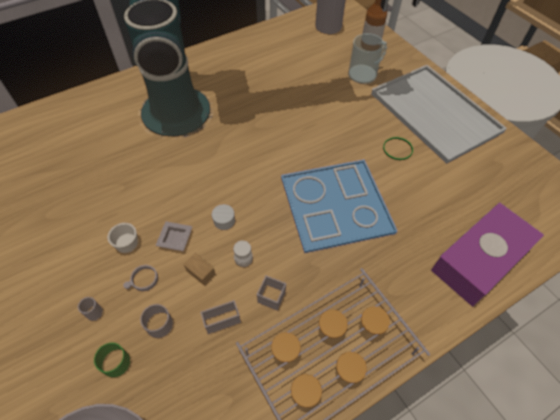

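```bash
cat > h.py <<'E'
import numpy as np, cv2
from workcell import bot, imaging
from scipy.spatial.transform import Rotation as Ro
def ray(c,uv,z):
    uv=np.atleast_2d(np.asarray(uv,float)); C=-c["R"].T@c["t"]
    d=np.c_[(uv[:,0]-c["cx"])/c["fx"],(uv[:,1]-c["cy"])/c["fy"],np.ones(len(uv))]@c["R"]
    return (C+d*((z-C[2])/d[:,2])[:,None])[:,:2]
def blobs(mask,amin):
    cs,_=cv2.findContours(mask.astype(np.uint8),cv2.RETR_EXTERNAL,cv2.CHAIN_APPROX_NONE)
    return [c[:,0,:] for c in cs if cv2.contourArea(c)>amin]
def rect(c,cont,z):
    P=ray(c,cont,z)*1000
    (x,y),(w,h),a=cv2.minAreaRect(P.astype(np.float32)); return np.round([x,y,w,h,a],1)
E
python3 - <<'E'
from h import *
for n in("top","scene"):
    c=imaging.read_camera(n); im=c["img"]; hsv=cv2.cvtColor(im,cv2.COLOR_RGB2HSV)
    print(n)
    m=(hsv[...,1]<75)
    if n=="top": m[:145]=0; m[300:]=0; m[:,:290]=0; m[:,470:]=0
    else: m[:200]=0;m[:,:70]=0; m[:,295:]=0; m[345:]=0
    for b in blobs(m,40): print(b.mean(0).round(), rect(c,b,.024))
    t=((hsv[...,0]>95)&(hsv[...,0]<125)&(hsv[...,1]>90)&(hsv[...,2]>90))
    b=max(blobs(t,2000),key=cv2.contourArea); print("tray",rect(c,b,.012))
    tm=np.zeros(t.shape,np.uint8); cv2.fillPoly(tm,[b],1); tm=cv2.erode(tm,np.ones((7,7)))
    for w in blobs((tm>0)&(hsv[...,1]<80),60): print("  well",w.mean(0).round(),rect(c,w,.011))
c=imaging.read_camera("top")["img"][140:300,290:475,::-1]
cv2.imwrite("pics/crop.png",cv2.resize(c,None,fx=3.7,fy=3.7,interpolation=cv2.INTER_CUBIC))
E
```

```text
top
[405. 279.] [ 370.7 -297.2   66.8   66.9   88.9]
[363. 258.] [ 421.8 -184.8   70.    70.4   47.9]
[315. 251.] [436.7 -56.5  55.3  56.2  46.5]
[402. 237.] [ 481.5 -291.    66.2   67.6   46. ]
[448. 231.] [ 502.4 -418.8   38.5   55.9   24.6]
[320. 206.] [561.1 -67.9  51.6  44.5   1.3]
[405. 194.] [ 604.1 -304.9   60.4   74.7   44. ]
[361. 170.] [ 668.8 -183.1   81.1   53.    79. ]
[317. 165.] [678.3 -58.9  61.1  61.7  35.7]
tray [543.2 217.1 239.2 239.5  72.3]
  well [229. 235.] [471.4 180.9  86.9  83.    3.3]
  well [191. 222.] [507.  289.8  65.2 104.8  72.2]
  well [244. 198.] [581.1 145.6  78.3  79.6  72.3]
  well [206. 184.] [616.3 255.6  65.1  62.4   4.1]
scene
[269. 329.] [ 7.441e+02 -1.060e+02  3.700e+00  1.265e+02  2.000e-01]
[156. 320.] [ 601.4 -304.    77.1   59.1   18.1]
[221. 316.] [ 665.9 -182.5   77.6   53.3   79.4]
[ 90. 308.] [ 500.4 -420.    61.4   35.3   19.6]
[271. 292.] [673.7 -59.3  56.1  66.6  36.6]
[141. 279.] [ 494.3 -294.9   63.2   70.5   32.5]
[242. 253.] [553.3 -67.2  42.5  70.4  69. ]
[123. 237.] [ 364.7 -292.8   87.6   67.1   16.4]
[174. 236.] [ 425.5 -187.3   71.9   72.    47.1]
[223. 216.] [438.1 -57.3  57.7  75.9  81.5]Traceback (most recent call last):
  File "<stdin>", line 10, in <module>
ValueError: max() iterable argument is empty
```

```bash
cat >> h.py <<'E'
def go(x,y,z,psi):
    "normalised shift/turn to a tool-down pose, psi = world angle (deg) of tool y"
    s=bot.read_state(); R=Ro.from_rotvec(s["tcp_rot"]).as_matrix(); p=np.radians(psi)
    ty=np.array([np.cos(p),np.sin(p),0]); tz=np.array([0,0,-1.]); G=np.c_[np.cross(ty,tz),ty,tz]
    d=R.T@(np.array([x,y,z])/1000-s["tool_pos"])/.5
    print("shift",d.round(4),"turn",(np.degrees(Ro.from_matrix(R.T@G).as_rotvec())/30).round(4))
E
python3 - <<'E'
from h import *
cam=imaging.read_camera("top"); c=cam["img"][140:300,290:475,::-1]
cv2.imwrite("pics/crop.png",cv2.resize(c,None,fx=3.7,fy=3.7,interpolation=cv2.INTER_CUBIC))
for z in(0,.03): print("rack",ray(cam,[[250,145],[360,147]],z))
go(603,-304.5,200,42)
E
```

```text
rack [[ 0.74259914  0.13820596]
 [ 0.74841944 -0.1835281 ]]
rack [[ 0.73087089  0.13530746]
 [ 0.73654159 -0.17815724]]
shift [-1.3347 -1.5589  0.063 ] turn [-2.2000e-03  5.0000e-04  1.0045e+00]
```

View pics/crop.png

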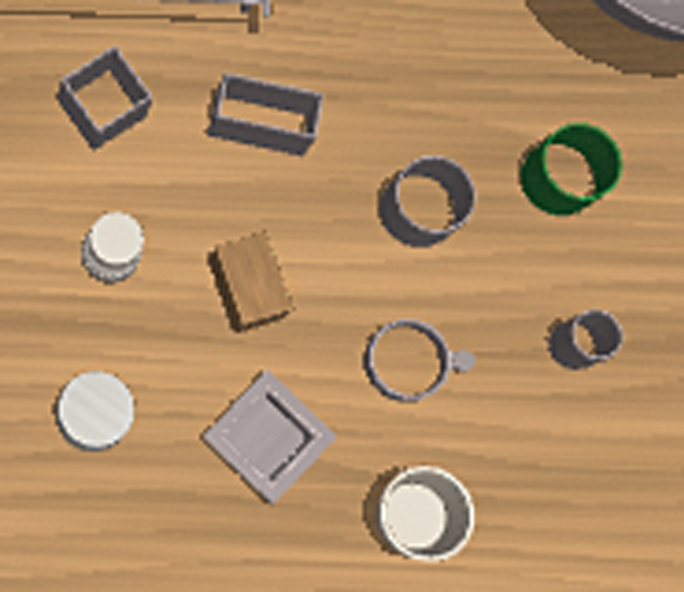

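The crop confirms the choices, in full top-view pixels.
- **Large round:** steel ring at (405,194), not the green one (445,185), the egg ring (400,237) or the ramekin (405,279).
- **Small round:** (448,231), not the jar (321,206) or the tin (316,251).
- **Square:** (318,166), not the tartlet tin (362,258).
- **Oblong:** (362,171), not the carton (357,215).

The tray collars are large (229,236), small (206,184), square (245,198) and oblong (191,222). I'm moving now.

>>> step_arm([
  {"x": -0.667,"y": -0.78,"z": 0.03,"az": 1,"grip": -1},
  {"x": -0.667,"y": -0.78,"z": 0.03,"az": 1,"grip": -1},
  {"x": -0.667,"y": -0.78,"z": 0.03,"az": 1,"grip": -1},
  {"x": -0.667,"y": -0.78,"z": 0.03,"az": 1,"grip": -1},
  {"x": -0.667,"y": -0.78,"z": 0.03,"az": 1,"grip": -1},
  {"x": -0.667,"y": -0.78,"z": 0.03,"az": 1,"grip": -1},
  {"x": -0.667,"y": -0.78,"z": 0.03,"az": 1,"grip": -1},
  {"x": -0.667,"y": -0.78,"z": 0.03,"az": 1,"grip": -1},
  {"x": -0.667,"y": -0.78,"z": 0.03,"az": 1,"grip": -1},
  {"x": -0.667,"y": -0.78,"z": 0.03,"az": 1,"grip": -1},
  {"x": -0.667,"y": -0.78,"z": 0.03,"az": 1,"grip": -1},
  {"x": -0.667,"y": -0.78,"z": 0.03,"az": 1,"grip": -1},
])

```text
validation failed for argument at $.se...
```

Run:
```python
from h import *
go(603,-304.5,200,42)
```

```text
shift [-1.3347 -1.5589  0.063 ] turn [-2.2000e-03  5.0000e-04  1.0045e+00]
```

>>> step_arm([
  {"x": -0.667,"y": -0.78,"z": 0.03,"ax": 0.0,"ay": 0.0,"az": 0.99,"grip": -1.0},
  {"x": -0.667,"y": -0.78,"z": 0.03,"ax": 0.0,"ay": 0.0,"az": 0.99,"grip": -1.0},
])

```text
time: 0.45
tool_pos: [0.2454, 0.5499, 0.2276]
tcp_rot: [0.951, 2.994, -0.001]
wrist_force: [1.5, -0.2, 0.0]
width: 0.998
grip_force: 0.0
```

>>> step_arm([
  {"x": -0.5,"y": -0.6,"z": 0.0,"ax": 0.0,"ay": 0.0,"az": 0.4,"grip": -1.0},
  {"x": -0.5,"y": -0.6,"z": 0.0,"ax": 0.0,"ay": 0.0,"az": 0.4,"grip": -1.0},
  {"x": -0.5,"y": -0.6,"z": 0.0,"ax": 0.0,"ay": 0.0,"az": 0.4,"grip": -1.0},
  {"x": -0.5,"y": -0.6,"z": 0.0,"ax": 0.0,"ay": 0.0,"az": 0.4,"grip": -1.0},
  {"x": -0.5,"y": -0.6,"z": 0.0,"ax": 0.0,"ay": 0.0,"az": 0.4,"grip": -1.0},
  {"x": -0.5,"y": -0.6,"z": 0.0,"ax": 0.0,"ay": 0.0,"az": 0.4,"grip": -1.0},
  {"x": -0.5,"y": -0.6,"z": 0.0,"ax": 0.0,"ay": 0.0,"az": 0.4,"grip": -1.0},
  {"x": -0.5,"y": -0.6,"z": 0.0,"ax": 0.0,"ay": 0.0,"az": 0.4,"grip": -1.0},
  {"x": -0.5,"y": -0.6,"z": 0.0,"ax": 0.0,"ay": 0.0,"az": 0.4,"grip": -1.0},
  {"x": -0.5,"y": -0.6,"z": 0.0,"ax": 0.0,"ay": 0.0,"az": 0.4,"grip": -1.0},
])

```text
time: 1.45
tool_pos: [0.2782, 0.1605, 0.2286]
tcp_rot: [1.259, 2.878, 0.002]
wrist_force: [-0.4, -0.6, 0.1]
width: 1.003
grip_force: 0.0
```

Run:
```python
from h import *
go(603,-304.5,200,42)
```

```text
shift [-1.1239 -0.1543  0.0568] turn [ 0.003  -0.0002  0.0247]
```

>>> step_arm([
  {"x": -0.9,"y": -0.12,"z": 0.04,"ax": 0.0,"ay": 0.0,"az": 0.02,"grip": -1.0},
  {"x": -0.9,"y": -0.12,"z": 0.04,"ax": 0.0,"ay": 0.0,"az": 0.02,"grip": -1.0},
  {"x": -0.9,"y": -0.12,"z": 0.04,"ax": 0.0,"ay": 0.0,"az": 0.02,"grip": -1.0},
  {"x": -0.9,"y": -0.12,"z": 0.04,"ax": 0.0,"ay": 0.0,"az": 0.02,"grip": -1.0},
  {"x": -0.9,"y": -0.12,"z": 0.04,"ax": 0.0,"ay": 0.0,"az": 0.02,"grip": -1.0},
  {"x": -0.9,"y": -0.12,"z": 0.04,"ax": 0.0,"ay": 0.0,"az": 0.02,"grip": -1.0},
  {"x": -0.9,"y": -0.12,"z": 0.04,"ax": 0.0,"ay": 0.0,"az": 0.02,"grip": -1.0},
  {"x": -0.9,"y": -0.12,"z": 0.04,"ax": 0.0,"ay": 0.0,"az": 0.02,"grip": -1.0},
  {"x": -0.9,"y": -0.12,"z": 0.04,"ax": 0.0,"ay": 0.0,"az": 0.02,"grip": -1.0},
  {"x": -0.9,"y": -0.12,"z": 0.04,"ax": 0.0,"ay": 0.0,"az": 0.02,"grip": -1.0},
  {"x": -0.9,"y": -0.12,"z": 0.04,"ax": 0.0,"ay": 0.0,"az": 0.02,"grip": -1.0},
])

```text
time: 2.55
tool_pos: [0.542, -0.2084, 0.2069]
tcp_rot: [-1.267, -2.872, -0.001]
wrist_force: [1.3, 0.3, 0.0]
width: 0.998
grip_force: 0.0
```

Run:
```python
from h import *
go(603,-304.5,200,42)
c=imaging.read_camera("wrist"); cv2.imwrite("pics/w1.png",c["img"][:,:,::-1])
```

```text
shift [-0.2242 -0.0395  0.0132] turn [-0.0008 -0.0047  0.0129]
```

View pics/w1.png

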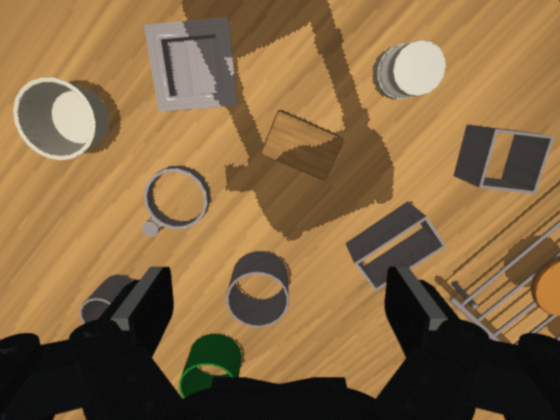

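The wrist view shows the large round at (258,288), between the green ring (212,365), egg ring (177,197) and oblong (395,243). The measured fix agrees with it. Descending.

>>> step_arm([
  {"x": -0.224,"y": -0.0395,"z": 0.1,"ax": 0.0,"ay": 0.0,"az": 0.01,"grip": -1.0},
  {"x": -0.224,"y": -0.0395,"z": 0.1,"ax": 0.0,"ay": 0.0,"az": 0.01,"grip": -1.0},
  {"x": -0.224,"y": -0.0395,"z": 0.1,"ax": 0.0,"ay": 0.0,"az": 0.01,"grip": -1.0},
  {"x": -0.224,"y": -0.0395,"z": 0.2,"ax": 0.0,"ay": 0.0,"az": 0.01,"grip": -1.0},
  {"x": -0.224,"y": -0.0395,"z": 0.28,"ax": 0.0,"ay": 0.0,"az": 0.01,"grip": -1.0},
  {"x": -0.224,"y": -0.0395,"z": 0.34,"ax": 0.0,"ay": 0.0,"az": 0.01,"grip": -1.0},
  {"x": -0.224,"y": -0.0395,"z": 0.387,"ax": 0.0,"ay": 0.0,"az": 0.01,"grip": -1.0},
  {"x": -0.224,"y": -0.0395,"z": 0.387,"ax": 0.0,"ay": 0.0,"az": 0.01,"grip": -1.0},
  {"x": -0.224,"y": -0.0395,"z": 0.387,"ax": 0.0,"ay": 0.0,"az": 0.01,"grip": -1.0},
])

```text
time: 3.5
tool_pos: [0.6016, -0.3034, 0.0153]
tcp_rot: [-1.274, -2.871, -0.0]
wrist_force: [0.5, -0.9, 1.0]
width: 1.007
grip_force: 0.0
```

>>> step_arm([
  {"x": 0.0,"y": 0.0,"z": 0.0,"ax": 0.0,"ay": 0.0,"az": 0.0,"grip": 1.0},
  {"x": 0.0,"y": 0.0,"z": 0.0,"ax": 0.0,"ay": 0.0,"az": 0.0,"grip": 1.0},
  {"x": 0.0,"y": 0.0,"z": 0.0,"ax": 0.0,"ay": 0.0,"az": 0.0,"grip": 1.0},
  {"x": 0.0,"y": 0.0,"z": 0.0,"ax": 0.0,"ay": 0.0,"az": 0.0,"grip": 1.0},
  {"x": 0.0,"y": 0.0,"z": 0.0,"ax": 0.0,"ay": 0.0,"az": 0.0,"grip": 1.0},
  {"x": 0.0,"y": 0.0,"z": 0.0,"ax": 0.0,"ay": 0.0,"az": 0.0,"grip": 1.0},
  {"x": 0.0,"y": 0.0,"z": 0.0,"ax": 0.0,"ay": 0.0,"az": 0.0,"grip": 1.0},
], force=30)

```text
time: 4.2
tool_pos: [0.6034, -0.3059, 0.0179]
tcp_rot: [1.275, 2.866, 0.0]
wrist_force: [-0.9, 3.1, 6.0]
width: 0.691
grip_force: 32.7
```

Run:
```python
from h import *
s=bot.read_state(); print(s["tool_pos"],s["width"]*85,s["grip_force"])
go(603,-304.5,150,42); go(470.9,179.8,150,42)
```

```text
[ 0.60339209 -0.30589779  0.01793975] 58.727213264295784 32.71202338859439
shift [ 0.0016  0.0018 -0.2641] turn [0.0038 0.0073 0.0012]
shift [ 0.8979  0.4542 -0.2667] turn [0.0038 0.0073 0.0012]
```

>>> step_arm([
  {"x": 0.0,"y": 0.0,"z": -0.1,"ax": 0.0,"ay": 0.0,"az": 0.0,"grip": 1.0},
  {"x": 0.0,"y": 0.0,"z": -0.2,"ax": 0.0,"ay": 0.0,"az": 0.0,"grip": 1.0},
  {"x": 0.08,"y": 0.04,"z": -0.24,"ax": 0.0,"ay": 0.0,"az": 0.0,"grip": 1.0},
  {"x": 0.9,"y": 0.455,"z": -0.24,"ax": 0.0,"ay": 0.0,"az": 0.0,"grip": 1.0},
  {"x": 0.9,"y": 0.455,"z": -0.24,"ax": 0.0,"ay": 0.0,"az": 0.0,"grip": 1.0},
  {"x": 0.9,"y": 0.455,"z": -0.24,"ax": 0.0,"ay": 0.0,"az": 0.0,"grip": 1.0},
  {"x": 0.9,"y": 0.455,"z": -0.24,"ax": 0.0,"ay": 0.0,"az": 0.0,"grip": 1.0},
  {"x": 0.9,"y": 0.455,"z": -0.24,"ax": 0.0,"ay": 0.0,"az": 0.0,"grip": 1.0},
  {"x": 0.9,"y": 0.455,"z": -0.24,"ax": 0.0,"ay": 0.0,"az": 0.0,"grip": 1.0},
  {"x": 0.9,"y": 0.455,"z": -0.24,"ax": 0.0,"ay": 0.0,"az": 0.0,"grip": 1.0},
  {"x": 0.9,"y": 0.455,"z": -0.24,"ax": 0.0,"ay": 0.0,"az": 0.0,"grip": 1.0},
  {"x": 0.9,"y": 0.455,"z": -0.24,"ax": 0.0,"ay": 0.0,"az": 0.0,"grip": 1.0},
])

```text
time: 5.4
tool_pos: [0.4712, 0.1738, 0.1361]
tcp_rot: [1.277, 2.868, 0.003]
wrist_force: [0.7, 0.2, -0.9]
width: 0.692
grip_force: 33.1
```

Run:
```python
from h import *
go(470.9,179.8,130,42); print(bot.read_state()["width"])
c=imaging.read_camera("wrist"); cv2.imwrite("pics/w2.png",c["img"][:,:,::-1])
```

```text
shift [0.0092 0.0076 0.0122] turn [0.0043 0.0021 0.0006]
0.6923729280385134
```

View pics/w2.png

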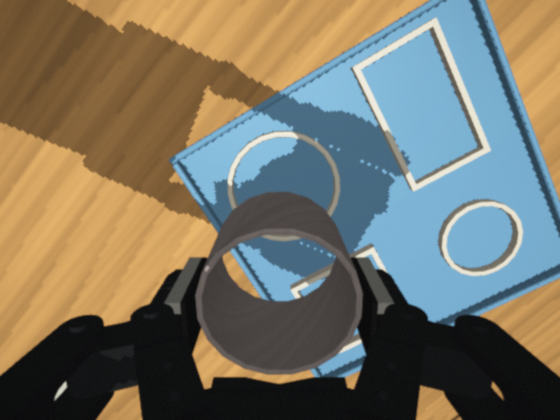

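The wrist view shows the cutter held upright, above the large collar (285,185). Lowering partway before a final alignment check.

>>> step_arm([
  {"x": 0.005,"y": 0.004,"z": 0.0,"ax": 0.0,"ay": 0.0,"az": 0.0,"grip": 1.0},
  {"x": 0.005,"y": 0.004,"z": 0.09,"ax": 0.0,"ay": 0.0,"az": 0.0,"grip": 1.0},
  {"x": 0.005,"y": 0.004,"z": 0.17,"ax": 0.0,"ay": 0.0,"az": 0.0,"grip": 1.0},
  {"x": 0.005,"y": 0.004,"z": 0.19,"ax": 0.0,"ay": 0.0,"az": 0.0,"grip": 1.0},
  {"x": 0.005,"y": 0.004,"z": 0.19,"ax": 0.0,"ay": 0.0,"az": 0.0,"grip": 1.0},
  {"x": 0.005,"y": 0.004,"z": 0.19,"ax": 0.0,"ay": 0.0,"az": 0.0,"grip": 1.0},
])

```text
time: 6.05
tool_pos: [0.473, 0.1749, 0.0413]
tcp_rot: [1.278, 2.868, 0.002]
wrist_force: [0.5, 0.3, 0.3]
width: 0.694
grip_force: 33.1
```

Run:
```python
from h import *
go(470.9,179.8,23.5,42); print(bot.read_state()["tool_pos"])
```

```text
shift [0.0101 0.0035 0.0357] turn [ 0.0037  0.0019 -0.0009]
[0.47295051 0.17486942 0.04134981]
```

>>> step_arm([
  {"x": 0.01,"y": 0.0035,"z": 0.015,"ax": 0.0,"ay": 0.0,"az": 0.0,"grip": 1.0},
  {"x": 0.01,"y": 0.0035,"z": 0.03,"ax": 0.0,"ay": 0.0,"az": 0.0,"grip": 1.0},
  {"x": 0.01,"y": 0.0035,"z": 0.036,"ax": 0.0,"ay": 0.0,"az": 0.0,"grip": 1.0},
  {"x": 0.01,"y": 0.0035,"z": 0.036,"ax": 0.0,"ay": 0.0,"az": 0.0,"grip": 1.0},
  {"x": 0.01,"y": 0.0035,"z": 0.036,"ax": 0.0,"ay": 0.0,"az": 0.0,"grip": 1.0},
])

```text
time: 6.55
tool_pos: [0.4696, 0.1805, 0.0229]
tcp_rot: [1.276, 2.87, 0.001]
wrist_force: [-1.7, -0.8, 5.7]
width: 0.688
grip_force: 33.7
```

>>> step_arm([
  {"x": 0.0,"y": 0.0,"z": 0.0,"ax": 0.0,"ay": 0.0,"az": 0.0,"grip": -0.9},
  {"x": 0.0,"y": 0.0,"z": 0.0,"ax": 0.0,"ay": 0.0,"az": 0.0,"grip": -0.9},
  {"x": 0.0,"y": 0.0,"z": 0.0,"ax": 0.0,"ay": 0.0,"az": 0.0,"grip": -0.9},
  {"x": 0.0,"y": 0.0,"z": 0.0,"ax": 0.0,"ay": 0.0,"az": 0.0,"grip": -0.9},
  {"x": 0.0,"y": 0.0,"z": -0.08,"ax": 0.0,"ay": 0.0,"az": 0.0,"grip": -0.9},
  {"x": 0.0,"y": 0.0,"z": -0.16,"ax": 0.0,"ay": 0.0,"az": 0.0,"grip": -0.9},
  {"x": 0.0,"y": 0.0,"z": -0.24,"ax": 0.0,"ay": 0.0,"az": 0.0,"grip": -0.9},
  {"x": 0.0,"y": 0.0,"z": -0.28,"ax": 0.0,"ay": 0.0,"az": 0.0,"grip": -0.9},
  {"x": 0.0,"y": 0.0,"z": -0.28,"ax": 0.0,"ay": 0.0,"az": 0.0,"grip": -0.9},
])

```text
time: 7.45
tool_pos: [0.4722, 0.1811, 0.166]
tcp_rot: [1.274, 2.865, 0.009]
wrist_force: [-0.1, 0.6, -0.5]
width: 0.95
grip_force: 0.0
```

Run:
```python
from h import *
go(501.5,-419.5,150,42)
c=imaging.read_camera("top"); cv2.imwrite("pics/t2.png",cv2.resize(c["img"][140:290,150:290,::-1],None,fx=3,fy=3))
```

```text
shift [-0.9311 -0.7612  0.0295] turn [0.0142 0.0063 0.0016]
```

View pics/t2.png

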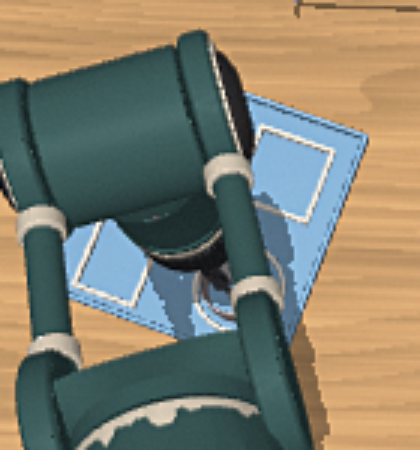

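The large round stands in its collar, at about (237,290) in the crop. Next is the small round.

>>> step_arm([
  {"x": -0.931,"y": -0.761,"z": 0.03,"ax": 0.0,"ay": 0.0,"az": 0.0,"grip": -1.0},
  {"x": -0.931,"y": -0.761,"z": 0.03,"ax": 0.0,"ay": 0.0,"az": 0.0,"grip": -1.0},
  {"x": -0.931,"y": -0.761,"z": 0.03,"ax": 0.0,"ay": 0.0,"az": 0.0,"grip": -1.0},
  {"x": -0.931,"y": -0.761,"z": 0.03,"ax": 0.0,"ay": 0.0,"az": 0.0,"grip": -1.0},
  {"x": -0.931,"y": -0.761,"z": 0.03,"ax": 0.0,"ay": 0.0,"az": 0.0,"grip": -1.0},
  {"x": -0.931,"y": -0.761,"z": 0.03,"ax": 0.0,"ay": 0.0,"az": 0.0,"grip": -1.0},
  {"x": -0.931,"y": -0.761,"z": 0.03,"ax": 0.0,"ay": 0.0,"az": 0.0,"grip": -1.0},
  {"x": -0.931,"y": -0.761,"z": 0.03,"ax": 0.0,"ay": 0.0,"az": 0.0,"grip": -1.0},
  {"x": -0.931,"y": -0.761,"z": 0.03,"ax": 0.0,"ay": 0.0,"az": 0.0,"grip": -1.0},
  {"x": -0.931,"y": -0.761,"z": 0.03,"ax": 0.0,"ay": 0.0,"az": 0.0,"grip": -1.0},
  {"x": -0.931,"y": -0.761,"z": 0.03,"ax": 0.0,"ay": 0.0,"az": 0.0,"grip": -1.0},
  {"x": -0.931,"y": -0.761,"z": 0.03,"ax": 0.0,"ay": 0.0,"az": 0.0,"grip": -1.0},
])

```text
time: 8.7
tool_pos: [0.4969, -0.42, 0.1437]
tcp_rot: [-1.276, -2.866, -0.002]
wrist_force: [-0.2, -0.2, 0.5]
width: 0.997
grip_force: 0.0
```

Run:
```python
from h import *
go(501.5,-419.5,14,42)
c=imaging.read_camera("wrist"); im=c["img"]; hsv=cv2.cvtColor(im,cv2.COLOR_RGB2HSV)
m=hsv[...,1]<75
for b in blobs(m,300): print(b.mean(0).round(),rect(c,b,.024),rect(c,b,.048))
cv2.imwrite("pics/w3.png",im[:,:,::-1])
```

```text
shift [-0.0066  0.0076  0.2594] turn [-0.0005 -0.0084  0.0006]
[278. 372.] [ 586.8 -517.3  511.3  152.8   42. ] [ 574.1 -503.4  464.5  138.8   42. ]
[283. 203.] [ 502.4 -419.5   40.3   49.5   42. ] [ 497.4 -414.5   36.6   44.9   42. ]
[382.  54.] [ 479.1 -297.    69.4   58.7   55.8] [ 476.3 -303.2   63.    53.3   55.8]
```

View pics/w3.png

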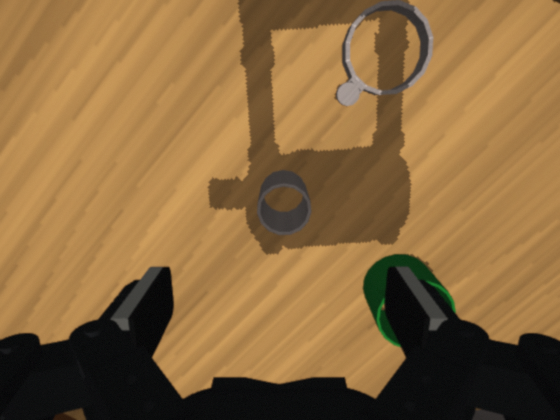

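The wrist view puts the small round at (283,203), which maps to (502,-419) mm and agrees. Descending and gripping.

>>> step_arm([
  {"x": -0.005,"y": 0.005,"z": 0.08,"ax": 0.0,"ay": 0.0,"az": 0.0,"grip": -1.0},
  {"x": -0.005,"y": 0.005,"z": 0.16,"ax": 0.0,"ay": 0.0,"az": 0.0,"grip": -1.0},
  {"x": -0.005,"y": 0.005,"z": 0.22,"ax": 0.0,"ay": 0.0,"az": 0.0,"grip": -1.0},
  {"x": -0.005,"y": 0.005,"z": 0.257,"ax": 0.0,"ay": 0.0,"az": 0.0,"grip": -1.0},
  {"x": -0.005,"y": 0.005,"z": 0.257,"ax": 0.0,"ay": 0.0,"az": 0.0,"grip": -1.0},
  {"x": -0.005,"y": 0.005,"z": 0.257,"ax": 0.0,"ay": 0.0,"az": 0.0,"grip": -1.0},
])

```text
time: 9.35
tool_pos: [0.5009, -0.418, 0.0166]
tcp_rot: [-1.275, -2.867, -0.002]
wrist_force: [0.2, -0.3, -0.1]
width: 1.001
grip_force: 0.0
```

>>> step_arm([
  {"x": 0.0,"y": 0.0,"z": 0.0,"ax": 0.0,"ay": 0.0,"az": 0.0,"grip": 1.0},
  {"x": 0.0,"y": 0.0,"z": 0.0,"ax": 0.0,"ay": 0.0,"az": 0.0,"grip": 1.0},
  {"x": 0.0,"y": 0.0,"z": 0.0,"ax": 0.0,"ay": 0.0,"az": 0.0,"grip": 1.0},
  {"x": 0.0,"y": 0.0,"z": 0.0,"ax": 0.0,"ay": 0.0,"az": 0.0,"grip": 1.0},
  {"x": 0.0,"y": 0.0,"z": 0.0,"ax": 0.0,"ay": 0.0,"az": 0.0,"grip": 1.0},
  {"x": 0.0,"y": 0.0,"z": 0.0,"ax": 0.0,"ay": 0.0,"az": 0.0,"grip": 1.0},
  {"x": 0.0,"y": 0.0,"z": 0.0,"ax": 0.0,"ay": 0.0,"az": 0.0,"grip": 1.0},
  {"x": 0.0,"y": 0.0,"z": 0.0,"ax": 0.0,"ay": 0.0,"az": 0.0,"grip": 1.0},
  {"x": 0.0,"y": 0.0,"z": 0.0,"ax": 0.0,"ay": 0.0,"az": 0.0,"grip": 1.0},
], force=30)

```text
time: 10.25
tool_pos: [0.5028, -0.4199, 0.0199]
tcp_rot: [1.276, 2.869, -0.001]
wrist_force: [-0.1, 1.8, 6.5]
width: 0.424
grip_force: 30.5
```

Run:
```python
from h import *
s=bot.read_state(); print(s["tool_pos"],s["width"]*85,s["grip_force"])
go(615.5,254.4,150,42)
```

```text
[ 0.50278392 -0.41986714  0.01990788] 36.01923790417725 30.47892251823214
shift [ 0.8499  1.0706 -0.2618] turn [0.0005 0.0042 0.0015]
```

>>> step_arm([
  {"x": 0.0,"y": 0.0,"z": -0.1,"ax": 0.0,"ay": 0.0,"az": 0.0,"grip": 1.0},
  {"x": 0.0,"y": 0.0,"z": -0.2,"ax": 0.0,"ay": 0.0,"az": 0.0,"grip": 1.0},
  {"x": 0.05,"y": 0.06,"z": -0.25,"ax": 0.0,"ay": 0.0,"az": 0.0,"grip": 1.0},
  {"x": 0.78,"y": 0.98,"z": -0.26,"ax": 0.0,"ay": 0.0,"az": 0.0,"grip": 1.0},
  {"x": 0.78,"y": 0.98,"z": -0.26,"ax": 0.0,"ay": 0.0,"az": 0.0,"grip": 1.0},
  {"x": 0.78,"y": 0.98,"z": -0.26,"ax": 0.0,"ay": 0.0,"az": 0.0,"grip": 1.0},
  {"x": 0.78,"y": 0.98,"z": -0.26,"ax": 0.0,"ay": 0.0,"az": 0.0,"grip": 1.0},
  {"x": 0.78,"y": 0.98,"z": -0.26,"ax": 0.0,"ay": 0.0,"az": 0.0,"grip": 1.0},
  {"x": 0.78,"y": 0.98,"z": -0.26,"ax": 0.0,"ay": 0.0,"az": 0.0,"grip": 1.0},
  {"x": 0.78,"y": 0.98,"z": -0.26,"ax": 0.0,"ay": 0.0,"az": 0.0,"grip": 1.0},
  {"x": 0.78,"y": 0.98,"z": -0.26,"ax": 0.0,"ay": 0.0,"az": 0.0,"grip": 1.0},
  {"x": 0.78,"y": 0.98,"z": -0.26,"ax": 0.0,"ay": 0.0,"az": 0.0,"grip": 1.0},
])

```text
time: 11.45
tool_pos: [0.5816, 0.0653, 0.1471]
tcp_rot: [1.277, 2.87, -0.0]
wrist_force: [0.9, -1.0, -0.7]
width: 0.421
grip_force: 30.3
```

Run:
```python
from h import *
go(615.5,254.4,45,42); print(bot.read_state()["tool_pos"])
```

```text
shift [0.2355 0.3037 0.2042] turn [-0.0002  0.0002  0.0016]
[0.58162225 0.06526873 0.14714271]
```

>>> step_arm([
  {"x": 0.235,"y": 0.303,"z": 0.0,"ax": 0.0,"ay": 0.0,"az": 0.0,"grip": 1.0},
  {"x": 0.235,"y": 0.303,"z": 0.0,"ax": 0.0,"ay": 0.0,"az": 0.0,"grip": 1.0},
  {"x": 0.235,"y": 0.303,"z": 0.0,"ax": 0.0,"ay": 0.0,"az": 0.0,"grip": 1.0},
  {"x": 0.235,"y": 0.303,"z": 0.0,"ax": 0.0,"ay": 0.0,"az": 0.0,"grip": 1.0},
  {"x": 0.235,"y": 0.303,"z": 0.0,"ax": 0.0,"ay": 0.0,"az": 0.0,"grip": 1.0},
  {"x": 0.235,"y": 0.303,"z": 0.08,"ax": 0.0,"ay": 0.0,"az": 0.0,"grip": 1.0},
  {"x": 0.235,"y": 0.303,"z": 0.15,"ax": 0.0,"ay": 0.0,"az": 0.0,"grip": 1.0},
  {"x": 0.235,"y": 0.303,"z": 0.2,"ax": 0.0,"ay": 0.0,"az": 0.0,"grip": 1.0},
  {"x": 0.235,"y": 0.303,"z": 0.2,"ax": 0.0,"ay": 0.0,"az": 0.0,"grip": 1.0},
  {"x": 0.235,"y": 0.303,"z": 0.2,"ax": 0.0,"ay": 0.0,"az": 0.0,"grip": 1.0},
])

```text
time: 12.45
tool_pos: [0.6153, 0.2512, 0.0468]
tcp_rot: [-1.277, -2.869, 0.002]
wrist_force: [0.9, 0.3, -0.2]
width: 0.421
grip_force: 30.3
```

Run:
```python
from h import *
go(615.5,254.4,24.5,42); print(bot.read_state()["tool_pos"])
```

```text
shift [0.0044 0.0047 0.0447] turn [-0.0031 -0.0009  0.0006]
[0.61525786 0.25118921 0.04684741]
```

>>> step_arm([
  {"x": 0.004,"y": 0.004,"z": 0.02,"ax": 0.0,"ay": 0.0,"az": 0.0,"grip": 1.0},
  {"x": 0.004,"y": 0.004,"z": 0.035,"ax": 0.0,"ay": 0.0,"az": 0.0,"grip": 1.0},
  {"x": 0.004,"y": 0.004,"z": 0.044,"ax": 0.0,"ay": 0.0,"az": 0.0,"grip": 1.0},
  {"x": 0.004,"y": 0.004,"z": 0.044,"ax": 0.0,"ay": 0.0,"az": 0.0,"grip": 1.0},
  {"x": 0.004,"y": 0.004,"z": 0.044,"ax": 0.0,"ay": 0.0,"az": 0.0,"grip": 1.0},
])

```text
time: 12.95
tool_pos: [0.6159, 0.2549, 0.0254]
tcp_rot: [1.276, 2.87, 0.0]
wrist_force: [0.4, -0.2, -0.8]
width: 0.415
grip_force: 30.4
```

>>> step_arm([
  {"x": 0.0,"y": 0.0,"z": 0.0,"ax": 0.0,"ay": 0.0,"az": 0.0,"grip": -0.6},
  {"x": 0.0,"y": 0.0,"z": 0.0,"ax": 0.0,"ay": 0.0,"az": 0.0,"grip": -0.6},
  {"x": 0.0,"y": 0.0,"z": 0.0,"ax": 0.0,"ay": 0.0,"az": 0.0,"grip": -0.6},
  {"x": 0.0,"y": 0.0,"z": 0.0,"ax": 0.0,"ay": 0.0,"az": 0.0,"grip": -0.6},
  {"x": 0.0,"y": 0.0,"z": -0.08,"ax": 0.0,"ay": 0.0,"az": 0.0,"grip": -0.6},
  {"x": 0.0,"y": 0.0,"z": -0.16,"ax": 0.0,"ay": 0.0,"az": 0.0,"grip": -0.6},
  {"x": 0.0,"y": 0.0,"z": -0.24,"ax": 0.0,"ay": 0.0,"az": 0.0,"grip": -0.6},
  {"x": 0.0,"y": 0.0,"z": -0.3,"ax": 0.0,"ay": 0.0,"az": 0.0,"grip": -0.6},
  {"x": 0.0,"y": 0.0,"z": -0.3,"ax": 0.0,"ay": 0.0,"az": 0.0,"grip": -0.6},
])

```text
time: 13.85
tool_pos: [0.6197, 0.2562, 0.1824]
tcp_rot: [1.273, 2.863, 0.013]
wrist_force: [0.6, 0.9, 0.1]
width: 0.803
grip_force: 0.0
```

Run:
```python
from h import *
go(676,-59,170,36.2)
```

```text
shift [-0.5435 -0.3388  0.0235] turn [0.0209 0.0071 0.1949]
```

Next is the square. The wrist camera will refine its pose once the arm is near it.

>>> step_arm([
  {"x": -0.54,"y": -0.337,"z": 0.02,"ax": 0.0,"ay": 0.0,"az": 0.195,"grip": -1.0},
  {"x": -0.54,"y": -0.337,"z": 0.02,"ax": 0.0,"ay": 0.0,"az": 0.195,"grip": -1.0},
  {"x": -0.54,"y": -0.337,"z": 0.02,"ax": 0.0,"ay": 0.0,"az": 0.195,"grip": -1.0},
  {"x": -0.54,"y": -0.337,"z": 0.02,"ax": 0.0,"ay": 0.0,"az": 0.195,"grip": -1.0},
  {"x": -0.54,"y": -0.337,"z": 0.02,"ax": 0.0,"ay": 0.0,"az": 0.195,"grip": -1.0},
  {"x": -0.54,"y": -0.337,"z": 0.02,"ax": 0.0,"ay": 0.0,"az": 0.195,"grip": -1.0},
  {"x": -0.54,"y": -0.337,"z": 0.02,"ax": 0.0,"ay": 0.0,"az": 0.195,"grip": -1.0},
  {"x": -0.54,"y": -0.337,"z": 0.02,"ax": 0.0,"ay": 0.0,"az": 0.195,"grip": -0.75},
  {"x": -0.54,"y": -0.337,"z": 0.02,"ax": 0.0,"ay": 0.0,"az": 0.195,"grip": -0.75},
  {"x": -0.54,"y": -0.337,"z": 0.02,"ax": 0.0,"ay": 0.0,"az": 0.195,"grip": -0.75},
])

```text
time: 14.85
tool_pos: [0.6712, -0.057, 0.1647]
tcp_rot: [-1.419, -2.801, -0.0]
wrist_force: [0.4, -0.2, -0.4]
width: 0.877
grip_force: 0.0
```

Run:
```python
from h import *
go(676,-59,14,36.2)
c=imaging.read_camera("wrist"); im=c["img"]; hsv=cv2.cvtColor(im,cv2.COLOR_RGB2HSV)
m=hsv[...,1]<75
for b in blobs(m,300): print(b.mean(0).round(),rect(c,b,.024),rect(c,b,.048))
cv2.imwrite("pics/w4.png",im[:,:,::-1])
```

```text
shift [-0.0094  0.0055  0.3014] turn [-0.0006 -0.0022  0.0022]
[281. 199.] [677.1 -60.5  54.4  62.4  36.3] [672.9 -55.1  49.8  57.1  36.3]
[526. 161.] [813.8  77.7  73.2   4.5  89.9] [798.1  71.4  67.    4.1  89.9]
[144. 116.] [554.5 -69.8  61.4  44.5  42.6] [560.8 -63.6  56.1  40.7  42.6]
[361. 293.] [704.1 -99.2 553.7 358.1  36.3] [697.7 -90.6 506.8 327.8  36.3]
[29. 18.] [456.9 -60.   48.7  27.6  36.3] [471.4 -54.7  44.6  25.3  36.3]
```

View pics/w4.png

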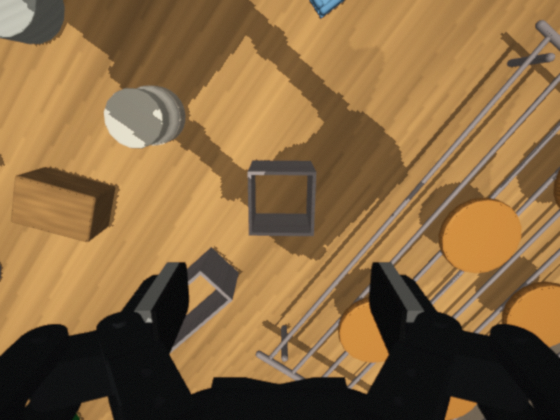

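The square sits at (281,199), aligned with the tool at 36.3°, and the rack clears the right finger.

>>> step_arm([
  {"x": -0.008,"y": 0.004,"z": 0.08,"ax": 0.0,"ay": 0.0,"az": 0.0,"grip": -0.75},
  {"x": -0.008,"y": 0.004,"z": 0.16,"ax": 0.0,"ay": 0.0,"az": 0.0,"grip": -0.75},
  {"x": -0.008,"y": 0.004,"z": 0.22,"ax": 0.0,"ay": 0.0,"az": 0.0,"grip": -0.75},
  {"x": -0.008,"y": 0.004,"z": 0.27,"ax": 0.0,"ay": 0.0,"az": 0.0,"grip": -0.75},
  {"x": -0.008,"y": 0.004,"z": 0.298,"ax": 0.0,"ay": 0.0,"az": 0.0,"grip": -0.75},
  {"x": -0.008,"y": 0.004,"z": 0.298,"ax": 0.0,"ay": 0.0,"az": 0.0,"grip": -0.75},
  {"x": -0.008,"y": 0.004,"z": 0.298,"ax": 0.0,"ay": 0.0,"az": 0.0,"grip": -0.75},
])

```text
time: 15.6
tool_pos: [0.6762, -0.0599, 0.0171]
tcp_rot: [1.42, 2.802, 0.001]
wrist_force: [0.9, -0.3, 0.8]
width: 0.873
grip_force: 0.0
```

>>> step_arm([
  {"x": 0.0,"y": 0.0,"z": 0.0,"ax": 0.0,"ay": 0.0,"az": 0.0,"grip": 1.0},
  {"x": 0.0,"y": 0.0,"z": 0.0,"ax": 0.0,"ay": 0.0,"az": 0.0,"grip": 1.0},
  {"x": 0.0,"y": 0.0,"z": 0.0,"ax": 0.0,"ay": 0.0,"az": 0.0,"grip": 1.0},
  {"x": 0.0,"y": 0.0,"z": 0.0,"ax": 0.0,"ay": 0.0,"az": 0.0,"grip": 1.0},
  {"x": 0.0,"y": 0.0,"z": 0.0,"ax": 0.0,"ay": 0.0,"az": 0.0,"grip": 1.0},
  {"x": 0.0,"y": 0.0,"z": 0.0,"ax": 0.0,"ay": 0.0,"az": 0.0,"grip": 1.0},
  {"x": 0.0,"y": 0.0,"z": 0.0,"ax": 0.0,"ay": 0.0,"az": 0.0,"grip": 1.0},
], force=30)

```text
time: 16.3
tool_pos: [0.6774, -0.0607, 0.0186]
tcp_rot: [1.42, 2.798, 0.002]
wrist_force: [0.6, 1.1, 5.3]
width: 0.582
grip_force: 32.2
```

Run:
```python
from h import *
s=bot.read_state(); print(s["tool_pos"],s["width"]*85,s["grip_force"])
go(580.5,144.8,150,72.3)
```

```text
[ 0.67739039 -0.06074073  0.01858561] 49.473088263715745 32.199422121047974
shift [ 0.4455  0.0871 -0.2637] turn [ 0.004   0.0064 -1.2037]
```

>>> step_arm([
  {"x": 0.0,"y": 0.0,"z": -0.1,"ax": 0.0,"ay": 0.0,"az": 0.0,"grip": 1.0},
  {"x": 0.0,"y": 0.0,"z": -0.2,"ax": 0.0,"ay": 0.0,"az": 0.0,"grip": 1.0},
  {"x": 0.05,"y": 0.01,"z": -0.25,"ax": 0.0,"ay": 0.0,"az": -0.2,"grip": 1.0},
  {"x": 0.445,"y": 0.087,"z": -0.26,"ax": 0.0,"ay": 0.0,"az": -0.99,"grip": 1.0},
  {"x": 0.445,"y": 0.087,"z": -0.26,"ax": 0.0,"ay": 0.0,"az": -0.99,"grip": 1.0},
  {"x": 0.445,"y": 0.087,"z": -0.26,"ax": 0.0,"ay": 0.0,"az": -0.99,"grip": 1.0},
  {"x": 0.445,"y": 0.087,"z": -0.26,"ax": 0.0,"ay": 0.0,"az": -0.99,"grip": 1.0},
  {"x": 0.445,"y": 0.087,"z": -0.26,"ax": 0.0,"ay": 0.0,"az": -0.99,"grip": 1.0},
  {"x": 0.445,"y": 0.087,"z": -0.26,"ax": 0.0,"ay": 0.0,"az": -0.99,"grip": 1.0},
  {"x": 0.445,"y": 0.087,"z": -0.26,"ax": 0.0,"ay": 0.0,"az": -0.99,"grip": 1.0},
])

```text
time: 17.3
tool_pos: [0.5796, 0.144, 0.1463]
tcp_rot: [0.656, 3.072, -0.001]
wrist_force: [-0.2, -1.1, -0.7]
width: 0.576
grip_force: 31.9
```

Run:
```python
from h import *
go(580.5,144.8,45,72.3)
```

```text
shift [-0.0009  0.0023  0.2026] turn [-0.0007  0.001  -0.2138]
```

>>> step_arm([
  {"x": 0.0,"y": 0.001,"z": 0.0,"ax": 0.0,"ay": 0.0,"az": -0.213,"grip": 1.0},
  {"x": 0.0,"y": 0.001,"z": 0.08,"ax": 0.0,"ay": 0.0,"az": -0.213,"grip": 1.0},
  {"x": 0.0,"y": 0.001,"z": 0.15,"ax": 0.0,"ay": 0.0,"az": -0.213,"grip": 1.0},
  {"x": 0.0,"y": 0.001,"z": 0.2,"ax": 0.0,"ay": 0.0,"az": -0.213,"grip": 1.0},
  {"x": 0.0,"y": 0.001,"z": 0.2,"ax": 0.0,"ay": 0.0,"az": -0.213,"grip": 1.0},
  {"x": 0.0,"y": 0.001,"z": 0.2,"ax": 0.0,"ay": 0.0,"az": -0.213,"grip": 1.0},
])

```text
time: 17.9
tool_pos: [0.5798, 0.1438, 0.046]
tcp_rot: [-0.487, -3.103, 0.001]
wrist_force: [0.4, -0.8, -0.9]
width: 0.587
grip_force: 31.8
```

Run:
```python
from h import *
go(580.5,144.8,24,72.3)
```

```text
shift [-0.0007  0.0024  0.044 ] turn [-0.0014 -0.0018 -0.0042]
```

>>> step_arm([
  {"x": 0.0,"y": 0.001,"z": 0.02,"ax": 0.0,"ay": 0.0,"az": 0.0,"grip": 1.0},
  {"x": 0.0,"y": 0.001,"z": 0.035,"ax": 0.0,"ay": 0.0,"az": 0.0,"grip": 1.0},
  {"x": 0.0,"y": 0.001,"z": 0.044,"ax": 0.0,"ay": 0.0,"az": 0.0,"grip": 1.0},
  {"x": 0.0,"y": 0.001,"z": 0.044,"ax": 0.0,"ay": 0.0,"az": 0.0,"grip": 1.0},
  {"x": 0.0,"y": 0.001,"z": 0.044,"ax": 0.0,"ay": 0.0,"az": 0.0,"grip": 1.0},
])

```text
time: 18.4
tool_pos: [0.5797, 0.1457, 0.0244]
tcp_rot: [0.483, 3.104, 0.0]
wrist_force: [-0.2, -0.4, -0.8]
width: 0.582
grip_force: 31.9
```

>>> step_arm([
  {"x": 0.0,"y": 0.0,"z": 0.0,"ax": 0.0,"ay": 0.0,"az": 0.0,"grip": -0.7},
  {"x": 0.0,"y": 0.0,"z": 0.0,"ax": 0.0,"ay": 0.0,"az": 0.0,"grip": -0.7},
  {"x": 0.0,"y": 0.0,"z": 0.0,"ax": 0.0,"ay": 0.0,"az": 0.0,"grip": -0.7},
  {"x": 0.0,"y": 0.0,"z": 0.0,"ax": 0.0,"ay": 0.0,"az": 0.0,"grip": -0.7},
  {"x": 0.0,"y": 0.0,"z": -0.08,"ax": 0.0,"ay": 0.0,"az": 0.0,"grip": -0.7},
  {"x": 0.0,"y": 0.0,"z": -0.16,"ax": 0.0,"ay": 0.0,"az": 0.0,"grip": -0.7},
  {"x": 0.0,"y": 0.0,"z": -0.24,"ax": 0.0,"ay": 0.0,"az": 0.0,"grip": -0.7},
  {"x": 0.0,"y": 0.0,"z": -0.3,"ax": 0.0,"ay": 0.0,"az": 0.0,"grip": -0.7},
  {"x": 0.0,"y": 0.0,"z": -0.3,"ax": 0.0,"ay": 0.0,"az": 0.0,"grip": -0.7},
])

```text
time: 19.3
tool_pos: [0.5836, 0.1465, 0.1808]
tcp_rot: [0.482, 3.094, 0.006]
wrist_force: [1.4, -0.2, 0.5]
width: 0.853
grip_force: 0.0
```

Run:
```python
from h import *
go(667.5,-183,170,-10.8)
```

```text
shift [-0.3602 -0.5767  0.0219] turn [0.0221 0.0076 2.7696]
```

>>> step_arm([
  {"x": -0.36,"y": -0.575,"z": 0.02,"ax": 0.0,"ay": 0.0,"az": 0.99,"grip": -0.7},
  {"x": -0.36,"y": -0.575,"z": 0.02,"ax": 0.0,"ay": 0.0,"az": 0.99,"grip": -0.7},
  {"x": -0.36,"y": -0.575,"z": 0.02,"ax": 0.0,"ay": 0.0,"az": 0.99,"grip": -0.7},
  {"x": -0.36,"y": -0.575,"z": 0.02,"ax": 0.0,"ay": 0.0,"az": 0.99,"grip": -0.7},
  {"x": -0.36,"y": -0.575,"z": 0.02,"ax": 0.0,"ay": 0.0,"az": 0.99,"grip": -0.7},
  {"x": -0.36,"y": -0.575,"z": 0.02,"ax": 0.0,"ay": 0.0,"az": 0.99,"grip": -0.7},
  {"x": -0.36,"y": -0.575,"z": 0.02,"ax": 0.0,"ay": 0.0,"az": 0.99,"grip": -0.7},
  {"x": -0.36,"y": -0.575,"z": 0.02,"ax": 0.0,"ay": 0.0,"az": 0.99,"grip": -0.7},
])

```text
time: 20.1
tool_pos: [0.6636, -0.1884, 0.1626]
tcp_rot: [-1.27, -2.873, 0.003]
wrist_force: [0.0, 1.2, -0.1]
width: 0.85
grip_force: 0.0
```

>>> step_arm([
  {"x": 0.0,"y": 0.0,"z": 0.0,"ax": 0.0,"ay": 0.0,"az": 0.99,"grip": -0.7},
  {"x": 0.0,"y": 0.0,"z": 0.0,"ax": 0.0,"ay": 0.0,"az": 0.99,"grip": -0.7},
  {"x": 0.0,"y": 0.0,"z": 0.0,"ax": 0.0,"ay": 0.0,"az": 0.99,"grip": -0.7},
  {"x": 0.0,"y": 0.0,"z": 0.0,"ax": 0.0,"ay": 0.0,"az": 0.99,"grip": -0.7},
])

```text
time: 20.5
tool_pos: [0.6628, -0.182, 0.1629]
tcp_rot: [-1.962, -2.451, 0.001]
wrist_force: [0.3, -0.1, 0.4]
width: 0.852
grip_force: 0.0
```

>>> step_arm([
  {"x": 0.0,"y": 0.0,"z": 0.0,"ax": 0.0,"ay": 0.0,"az": 0.79,"grip": -0.5},
  {"x": 0.0,"y": 0.0,"z": 0.0,"ax": 0.0,"ay": 0.0,"az": 0.79,"grip": -0.5},
  {"x": 0.0,"y": 0.0,"z": 0.0,"ax": 0.0,"ay": 0.0,"az": 0.79,"grip": -0.5},
  {"x": 0.0,"y": 0.0,"z": 0.0,"ax": 0.0,"ay": 0.0,"az": 0.79,"grip": -0.5},
  {"x": 0.0,"y": 0.0,"z": 0.0,"ax": 0.0,"ay": 0.0,"az": 0.79,"grip": -0.5},
])

```text
time: 21.0
tool_pos: [0.6631, -0.1823, 0.1634]
tcp_rot: [-2.417, -2.005, 0.001]
wrist_force: [0.7, -0.2, -0.0]
width: 0.749
grip_force: 0.0
```

Run:
```python
from h import *
go(667.5,-183,14,-10.8)
c=imaging.read_camera("wrist"); im=c["img"]; hsv=cv2.cvtColor(im,cv2.COLOR_RGB2HSV)
m=hsv[...,1]<75
for b in blobs(m,300): print(b.mean(0).round(),rect(c,b,.024),rect(c,b,.048))
cv2.imwrite("pics/w5.png",im[:,:,::-1])
```

```text
shift [1.000e-04 9.300e-03 2.988e-01] turn [-0.0025 -0.0006  0.0057]
[276. 367.] [ 636.2 -324.8  172.7  551.6   79.5] [ 639.7 -306.4  158.   504.6   79.5]
[ 20. 245.] [ 434.  -189.3   72.4   49.6   47. ] [ 454.7 -182.4   66.2   45.3   47. ]
[283. 193.] [ 666.2 -184.7   88.2   39.    79.4] [ 667.1 -178.3   80.6   35.7   79.4]
[99. 65.] [552.6 -64.7  44.4  66.6  72.1] [563.2 -68.5  40.6  61.   72.1]
[459. 111.] [ 818.  -129.6  127.9  139.7   84.5] [ 806.  -127.8  117.   127.8   84.5]
```

View pics/w5.png

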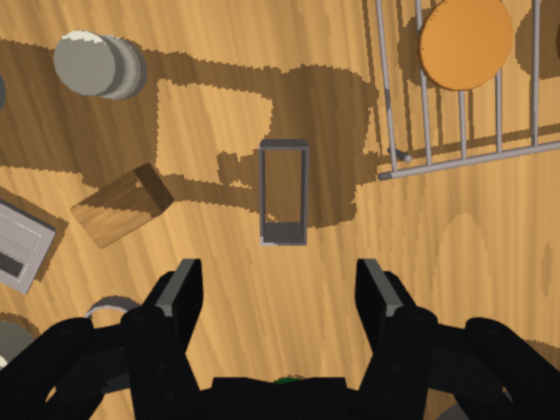

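The oblong is at (284,192), aligned at 79.4°, with the rack corner (380,178) clear. Gripping.

>>> step_arm([
  {"x": 0.002,"y": 0.008,"z": 0.08,"ax": 0.0,"ay": 0.0,"az": 0.0,"grip": -0.5},
  {"x": 0.002,"y": 0.008,"z": 0.16,"ax": 0.0,"ay": 0.0,"az": 0.0,"grip": -0.5},
  {"x": 0.002,"y": 0.008,"z": 0.22,"ax": 0.0,"ay": 0.0,"az": 0.0,"grip": -0.5},
  {"x": 0.002,"y": 0.008,"z": 0.27,"ax": 0.0,"ay": 0.0,"az": 0.0,"grip": -0.5},
  {"x": 0.002,"y": 0.008,"z": 0.295,"ax": 0.0,"ay": 0.0,"az": 0.0,"grip": -0.5},
  {"x": 0.002,"y": 0.008,"z": 0.295,"ax": 0.0,"ay": 0.0,"az": 0.0,"grip": -0.5},
  {"x": 0.002,"y": 0.008,"z": 0.295,"ax": 0.0,"ay": 0.0,"az": 0.0,"grip": -0.5},
])

```text
time: 21.75
tool_pos: [0.6685, -0.183, 0.0176]
tcp_rot: [2.42, 2.002, 0.001]
wrist_force: [0.4, 0.0, 0.4]
width: 0.75
grip_force: 0.0
```

>>> step_arm([
  {"x": 0.0,"y": 0.0,"z": 0.0,"ax": 0.0,"ay": 0.0,"az": 0.0,"grip": 1.0},
  {"x": 0.0,"y": 0.0,"z": 0.0,"ax": 0.0,"ay": 0.0,"az": 0.0,"grip": 1.0},
  {"x": 0.0,"y": 0.0,"z": 0.0,"ax": 0.0,"ay": 0.0,"az": 0.0,"grip": 1.0},
  {"x": 0.0,"y": 0.0,"z": 0.0,"ax": 0.0,"ay": 0.0,"az": 0.0,"grip": 1.0},
  {"x": 0.0,"y": 0.0,"z": 0.0,"ax": 0.0,"ay": 0.0,"az": 0.0,"grip": 1.0},
  {"x": 0.0,"y": 0.0,"z": 0.0,"ax": 0.0,"ay": 0.0,"az": 0.0,"grip": 1.0},
  {"x": 0.0,"y": 0.0,"z": 0.0,"ax": 0.0,"ay": 0.0,"az": 0.0,"grip": 1.0},
], force=30)

```text
time: 22.45
tool_pos: [0.6693, -0.1833, 0.019]
tcp_rot: [2.419, 2.0, 0.003]
wrist_force: [-0.8, 0.7, 6.6]
width: 0.414
grip_force: 30.9
```

Run:
```python
from h import *
s=bot.read_state(); print(s["tool_pos"],s["width"]*85,s["grip_force"])
go(505.9,289.4,150,72.3)
```

```text
[ 0.66930582 -0.18328713  0.01901648] 35.20001722486677 30.926873087882996
shift [ 0.8672 -0.4974 -0.2641] turn [ 0.0049  0.0055 -2.7703]
```

>>> step_arm([
  {"x": 0.0,"y": 0.0,"z": -0.1,"ax": 0.0,"ay": 0.0,"az": 0.0,"grip": 1.0},
  {"x": 0.0,"y": 0.0,"z": -0.2,"ax": 0.0,"ay": 0.0,"az": 0.0,"grip": 1.0},
  {"x": 0.05,"y": -0.03,"z": -0.26,"ax": 0.0,"ay": 0.0,"az": -0.2,"grip": 1.0},
  {"x": 0.865,"y": -0.496,"z": -0.27,"ax": 0.0,"ay": 0.0,"az": -0.99,"grip": 1.0},
  {"x": 0.865,"y": -0.496,"z": -0.27,"ax": 0.0,"ay": 0.0,"az": -0.99,"grip": 1.0},
  {"x": 0.865,"y": -0.496,"z": -0.27,"ax": 0.0,"ay": 0.0,"az": -0.99,"grip": 1.0},
  {"x": 0.865,"y": -0.496,"z": -0.27,"ax": 0.0,"ay": 0.0,"az": -0.99,"grip": 1.0},
  {"x": 0.865,"y": -0.496,"z": -0.27,"ax": 0.0,"ay": 0.0,"az": -0.99,"grip": 1.0},
  {"x": 0.865,"y": -0.496,"z": -0.27,"ax": 0.0,"ay": 0.0,"az": -0.99,"grip": 1.0},
  {"x": 0.865,"y": -0.496,"z": -0.27,"ax": 0.0,"ay": 0.0,"az": -0.99,"grip": 1.0},
  {"x": 0.865,"y": -0.496,"z": -0.27,"ax": 0.0,"ay": 0.0,"az": -0.99,"grip": 1.0},
  {"x": 0.865,"y": -0.496,"z": -0.27,"ax": 0.0,"ay": 0.0,"az": -0.99,"grip": 1.0},
])

```text
time: 23.65
tool_pos: [0.5105, 0.2719, 0.1518]
tcp_rot: [1.827, 2.556, 0.001]
wrist_force: [0.9, -0.5, -0.5]
width: 0.42
grip_force: 30.5
```

>>> step_arm([
  {"x": 0.0,"y": 0.0,"z": 0.0,"ax": 0.0,"ay": 0.0,"az": -0.99,"grip": 1.0},
  {"x": 0.0,"y": 0.0,"z": 0.0,"ax": 0.0,"ay": 0.0,"az": -0.99,"grip": 1.0},
  {"x": 0.0,"y": 0.0,"z": 0.0,"ax": 0.0,"ay": 0.0,"az": -0.99,"grip": 1.0},
  {"x": 0.0,"y": 0.0,"z": 0.0,"ax": 0.0,"ay": 0.0,"az": -0.99,"grip": 1.0},
  {"x": 0.0,"y": 0.0,"z": 0.0,"ax": 0.0,"ay": 0.0,"az": -0.99,"grip": 1.0},
])

```text
time: 24.15
tool_pos: [0.5113, 0.2702, 0.1515]
tcp_rot: [-1.11, -2.939, 0.0]
wrist_force: [1.0, -0.0, -1.4]
width: 0.416
grip_force: 30.5
```

Run:
```python
from h import *
go(505.9,289.4,150,72.3)
```

```text
shift [0.0335 0.0217 0.0031] turn [-1.000e-04 -0.000e+00 -7.896e-01]
```

>>> step_arm([
  {"x": 0.033,"y": 0.021,"z": 0.0,"ax": 0.0,"ay": 0.0,"az": -0.79,"grip": 1.0},
  {"x": 0.033,"y": 0.021,"z": 0.0,"ax": 0.0,"ay": 0.0,"az": -0.79,"grip": 1.0},
  {"x": 0.033,"y": 0.021,"z": 0.0,"ax": 0.0,"ay": 0.0,"az": -0.79,"grip": 1.0},
  {"x": 0.033,"y": 0.021,"z": 0.08,"ax": 0.0,"ay": 0.0,"az": -0.79,"grip": 1.0},
  {"x": 0.033,"y": 0.021,"z": 0.15,"ax": 0.0,"ay": 0.0,"az": -0.79,"grip": 1.0},
  {"x": 0.033,"y": 0.021,"z": 0.21,"ax": 0.0,"ay": 0.0,"az": -0.79,"grip": 1.0},
  {"x": 0.033,"y": 0.021,"z": 0.21,"ax": 0.0,"ay": 0.0,"az": -0.79,"grip": 1.0},
  {"x": 0.033,"y": 0.021,"z": 0.21,"ax": 0.0,"ay": 0.0,"az": -0.79,"grip": 1.0},
])

```text
time: 24.95
tool_pos: [0.5058, 0.2887, 0.0464]
tcp_rot: [-0.485, -3.103, 0.001]
wrist_force: [0.5, 0.1, -0.1]
width: 0.416
grip_force: 30.4
```

Run:
```python
from h import *
go(505.9,289.4,24,72.3)
```

```text
shift [0.0002 0.0015 0.0448] turn [-0.0019 -0.0019 -0.0026]
```

>>> step_arm([
  {"x": 0.0,"y": 0.001,"z": 0.02,"ax": 0.0,"ay": 0.0,"az": 0.0,"grip": 1.0},
  {"x": 0.0,"y": 0.001,"z": 0.035,"ax": 0.0,"ay": 0.0,"az": 0.0,"grip": 1.0},
  {"x": 0.0,"y": 0.001,"z": 0.044,"ax": 0.0,"ay": 0.0,"az": 0.0,"grip": 1.0},
  {"x": 0.0,"y": 0.001,"z": 0.044,"ax": 0.0,"ay": 0.0,"az": 0.0,"grip": 1.0},
  {"x": 0.0,"y": 0.001,"z": 0.044,"ax": 0.0,"ay": 0.0,"az": 0.0,"grip": 1.0},
])

```text
time: 25.45
tool_pos: [0.5064, 0.2895, 0.0247]
tcp_rot: [0.484, 3.104, 0.0]
wrist_force: [0.3, -0.3, -0.1]
width: 0.419
grip_force: 30.4
```

>>> step_arm([
  {"x": 0.0,"y": 0.0,"z": 0.0,"ax": 0.0,"ay": 0.0,"az": 0.0,"grip": -0.6},
  {"x": 0.0,"y": 0.0,"z": 0.0,"ax": 0.0,"ay": 0.0,"az": 0.0,"grip": -0.6},
  {"x": 0.0,"y": 0.0,"z": 0.0,"ax": 0.0,"ay": 0.0,"az": 0.0,"grip": -0.6},
  {"x": 0.0,"y": 0.0,"z": 0.0,"ax": 0.0,"ay": 0.0,"az": 0.0,"grip": -0.6},
  {"x": 0.0,"y": 0.0,"z": -0.08,"ax": 0.0,"ay": 0.0,"az": 0.0,"grip": -0.6},
  {"x": 0.0,"y": 0.0,"z": -0.16,"ax": 0.0,"ay": 0.0,"az": 0.0,"grip": -0.6},
  {"x": 0.0,"y": 0.0,"z": -0.24,"ax": 0.0,"ay": 0.0,"az": 0.0,"grip": -0.6},
  {"x": 0.0,"y": 0.0,"z": -0.34,"ax": 0.0,"ay": 0.0,"az": 0.0,"grip": -0.6},
  {"x": 0.0,"y": 0.1,"z": -0.36,"ax": 0.0,"ay": 0.0,"az": 0.0,"grip": -0.6},
  {"x": 0.0,"y": 0.2,"z": -0.36,"ax": 0.0,"ay": 0.0,"az": 0.0,"grip": -0.6},
  {"x": 0.0,"y": 0.3,"z": -0.36,"ax": 0.0,"ay": 0.0,"az": 0.0,"grip": -0.6},
  {"x": 0.0,"y": 0.4,"z": -0.36,"ax": 0.0,"ay": 0.0,"az": 0.0,"grip": -0.6},
])

```text
time: 26.65
tool_pos: [0.5674, 0.4807, 0.2051]
tcp_rot: [0.484, 3.103, 0.001]
wrist_force: [1.7, -0.1, 0.6]
width: 0.799
grip_force: 0.0
```

>>> step_arm([
  {"x": 0.2,"y": 0.4,"z": 0.0,"ax": 0.0,"ay": 0.0,"az": 0.0,"grip": -0.6},
  {"x": 0.2,"y": 0.4,"z": 0.0,"ax": 0.0,"ay": 0.0,"az": 0.0,"grip": -0.6},
  {"x": 0.2,"y": 0.4,"z": 0.0,"ax": 0.0,"ay": 0.0,"az": 0.0,"grip": -0.6},
  {"x": 0.2,"y": 0.4,"z": 0.0,"ax": 0.0,"ay": 0.0,"az": 0.0,"grip": -0.6},
  {"x": 0.2,"y": 0.4,"z": 0.0,"ax": 0.0,"ay": 0.0,"az": 0.0,"grip": -0.6},
  {"x": 0.2,"y": 0.4,"z": 0.0,"ax": 0.0,"ay": 0.0,"az": 0.0,"grip": -0.6},
])

```text
time: 27.25
tool_pos: [0.5298, 0.7039, 0.2026]
tcp_rot: [-0.477, -3.104, -0.0]
wrist_force: [-0.3, 0.7, -0.6]
width: 0.8
grip_force: 0.0
```

Run:
```python
from h import *
c=imaging.read_camera("top"); cv2.imwrite("pics/t9.png",cv2.resize(c["img"][140:300,150:470,::-1],None,fx=2.5,fy=2.5,interpolation=cv2.INTER_CUBIC))
```

```text
(no output)
```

View pics/t9.png

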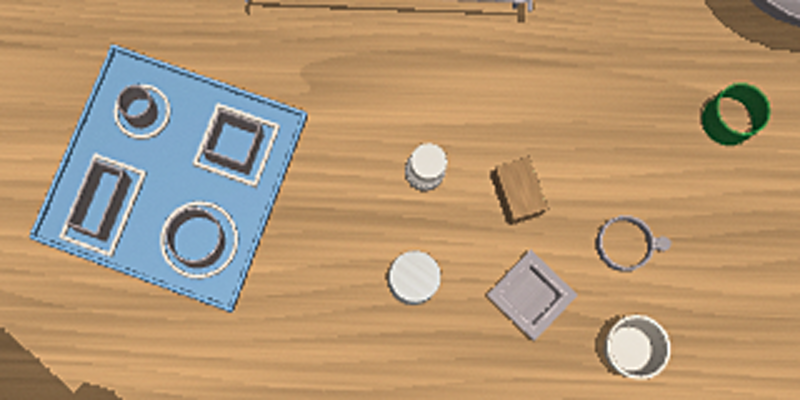

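All four cutters stand in their own collars: small (140,108), square (234,141), oblong (100,203), large (197,238). The egg ring and tartlet tin are unmoved. Handing in.

```bash
python3 -c "
from workcell import bot
print(bot.finish_job())"
```

```text
the job is handed in; nothing more can be done
None
```

The job is handed in: all four cutters stand upright in their own collars in the blue tray, the egg ring and tartlet tin were left where they lay, and it took about 27 s of the 106 s allowed.

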